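# Raise the lamp arm and push the carving home

### The arm

A 6-joint arm with a two-finger parallel gripper is mounted at the origin on the work surface. World frame = base frame: x ahead of the robot, y to its left, z up, the work surface at z = 0. Lengths are in m, angles in rad, forces in N, time in s.
With the tool pointing down it reaches from about 0.35 to 0.875 m from the base axis. Payload 4.2 kg.
Tool frame: the origin (TCP) lies at the very end of the fingers, on their centre line; the grasp point (between the pads) lies 19 mm behind it (robot.grasp_offset is the distance from the TCP to the grasp point, in m); z points along the fingers, y is the line along which they close (so a half turn about z gives the same grasp; the last joint's range is limited). The gripper opens to 85 mm and grips with 20 to 120 N. Pads are 22 mm wide; open, the fingers measure 114 mm over their backs; the gripper's body (76 mm by 85 mm) begins 54 mm behind the grasp point. The pads swing forward as they close: fully open they stand 13 mm farther back than shut.
Start: joints at [1.456, 0.385, 0.008, 0, -1.194, -0.259], TCP at [0.228, 0.582, 0.192] pointing down, gripper open.
Joint ranges: [-3.14, 3.14], [-1.21, 2.06], [-1.07, 1.41], [-3.16, 2.05], [-2.99, -0.16], [-3.1, 3.1]. Speed limits (rad/s): [2.79, 2.79, 3.14, 3.14, 3.14, 3.14].

### API

Orientations are given as a unit quaternion [x, y, z, w].
In Python, from station import readout, camera, workorder, robot gives the robot as it stands.
- The arm moves only by the tool step_arm, never from a script. Its argument "commands" is one flat list of numbers, 7 for each row, row after row: the shift along the tool's x, y, z in m, then the turn, a rotation vector about the tool's x, y, z in degrees, then the closure, from 0 (fully open) to 1 (shut). In form: [x, y, z, ax, ay, az, claw, x, y, z, ax, ay, az, claw, ...]. A call has 1 to 20 rows; each row shifts and turns the commanded pose from where the row before left it, along the tool's axes as they then stand; what a row does not reach is not made up. A row lasts 1/12 s, in which the tool goes at most 41.7 mm and 7.16 degrees, less where a joint would pass 70% of its speed; a pose out of reach is approached as far as the arm can. A call with a gripper value outside its range is refused whole. The fingers move at their own pace and stop on an object; the grip force is fixed at half the most. Time passes only in rows, so rows that do not move let the fingers close. It gives the time, the measured TCP pose, the force, the opening and the grip force at its end, in the units of the state.
- readout.state(): the state, without advancing time (a new reading comes with each control period).
- camera(name): name is "side" or "top"; returns a dict with "img" (480x640x3 uint8, red, green, blue), "K" (3x3 intrinsics, pixels), "R" (3x3) and "t" (3): a world point X has camera coordinates R X + t. Camera axes: x right, y down, z forward; pixel columns grow to the right and rows downward; lengths in m; the calibration is good to about 2 mm. A picture is of the moment at which its call begins. There is no depth.
- workorder.hand_in(): hands the job in; it is judged then, once.
The state is a dict: "time": time; "qpos": joint angles; "joint_velocities": joint speeds; "effort": joint torques, N m; "tool_pos": TCP position; "eef_rot": TCP orientation; "wrist_force": force on the tool from outside, world axes, zero at the start; "wrist_torque": the same for the moment, N m; "finger_gap": finger opening in m; "grasp_force": force on a finger pad.
Only numpy, scipy, OpenCV 4.12 (cv2) and the standard library are available. Lean on these libraries where they do the work, as an engineer would, in place of code of your own. Each camera call takes 0.05 s, during which the arm holds its last target. There are 200 camera calls.

### The job

Push the counterweighted lamp arm, which lies lowered across the carving board, up past its balance point so that it stays raised on its own; then push the wooden block with the dark figure across the board until its far side rests flat against the fence. Only push: the figure's glue is fresh, so do not lift or tip the block, and leave the other things on the board and the bench where they are.

Things in the scene. Friction and masses are not known exactly. Their poses are not given: they have to be found in the camera images.
- board: Fixed plywood carving board, 370 (x) by 500 (y), 15 thick. Origin at bench level, 220 from its near edge, midway across; +x points away from the robot to the fence, +y left, z up. The lamp arm's post stands at the far left: foot x 34 to 90, y 190 to 244; post top 118 above the bench.
- fence (a point): Middle of the top edge of the near face of the dark wooden fence along the board's far edge (x = +120, y = 0, 50 above the bench, in the board's frame). The near face is flat, upright, parallel to the board's y, 440 long.
- lamp_arm (a joint): Angle of the counterweighted lamp arm, rad. 0: lowered, level across the board; grows as the free end rises; upper stop at 1.5. Balance point about 0.61: below it the arm drops back to 0, beyond it the counterweight carries it up to the stop and keeps it there. Raising takes at most 2 N upward at lamp_grip; the hinge is lightly damped.
- lamp_pivot (a point): Hinge of the lamp arm, on its axis, 100 above the bench, at x = +20, y = +215 in the board's frame. The axis is parallel to the board's x: the arm swings in an upright plane, its free end rising and moving to +y. A round counterweight, diameter 70, sits above the hinge.
- lamp_grip (a point): Centre line of the lamp arm's black rubber grip, 280 from the hinge; moves with the arm. The arm is a straight bar from the hinge to the board's -y, 100 above the bench when lowered, free beneath. Grip: diameter 18, from 240 to 310 from the hinge, then an end ball of diameter 26. From 75 to 205 from the hinge: flat lamp bar 26 wide, 16 high.
- block_center (a point): Centre (half-way up) of the carving block: loose brown wooden block 60 (its x) by 100 (its y) by 35 high, 0.3 to 0.6 kg, on the board in front of the lamp arm; axes as the board's when it stands square. A dark figure is glued on it 10 beyond the centre (+x), about 30 wide, top 86 above the block's underside.
- glue_bottle: small white glue bottle, diameter 34, height 85, standing on the board near the fence, behind and below the lamp arm's free end; bystander; origin at the centre of its underside
- wax_tin: low round aluminium tin, diameter 52, height 32, on the board's right-hand part near the fence; bystander; origin at the centre of its underside
- brush: paint brush about 150 long lying on the near right-hand part of the board; bystander; origin under its middle
- rotary_tool: grey hand-held rotary carving tool, 190 long, 49 high, lying on the bench to the left of the board; bystander
- mug: blue ceramic mug, diameter 80, height 95, on the bench to the right of the board; bystander; origin at the centre of its underside
- screwdriver: screwdriver with black handle lying on the bench near the robot, to its right; bystander
- sanding_block: cork sanding block 100 x 65 x 30 lying on the bench near the robot, to its left; bystander
Mind the look-alikes: they are no part of the job. What is meant by the part that bears block_center is not red or yellow, and is the larger of those in its own colour.

How it is judged:
On the way, in this order (a step that is already met when the one before it is completed fails the run):
1. the lamp arm is raised against its upper stop and stays there by itself (value of joint lamp_arm above 1.35 rad and contact force between each of the arm, the fingers and board below 0.5 N), for 0.3 s.
2. the block stands square against the fence (x of block_center in the frame of board above 0.084 m and angle between the x axis of block_center and the x axis of board, either way round below 0.1 rad and angle between block_center's own z axis and vertical below 0.08 rad and height (world z) of block_center between 0.028 and 0.037 m), for 0.2 s.
At the end, for the whole second after the job is handed in: The lamp arm is up (joint above 1.35 rad); the block stands upright on the board, its far face within 6 mm of the fence and square to it within 0.1 rad (all of step 2 and value of joint lamp_arm above 1.35 rad); the robot touches nothing.
It fails at once if the block is lifted off the board (more than about 10 mm) (height (world z) of block_center above 0.043 m).
It fails at once if the block is tipped (angle between block_center's own z axis and vertical above 0.25 rad).
It fails at once if a bystander is moved by more than 30 mm (distance of any of glue_bottle, wax_tin, brush, rotary_tool, mug, screwdriver, sanding_block from where it was at the start of the episode above 0.03 m).
It also fails if it takes over 56 s, if anything falls off the work surface, if the arm or the gripper's body presses on something with over 40 N, if the wrist force passes 120 N, or if a joint passes its speed limit or range.

## Working session

There is one attempt and no reset: what is moved stays moved. The work goes in short steps, Python scripts to look and compute and a tool call to move; the robot and the scene stay as the last step left them, time stands still between calls to the robot, and variables do not carry over. Pictures are saved under pics/ and viewed, at most 10 in all, crops included, and the job is handed in when it is done.

Besides the shell and the picture viewer there is one more tool, called after "Emit:" as name(argument=value, ...), one argument or row to a line, values as JSON. step_arm: Moves the arm, as the interface text tells. Its arguments: {"type":"object","properties":{"commands":{"type":"array"}},"required":["commands"]}

```bash
mkdir -p pics; cat > h.py <<'E'
import numpy as np,cv2
from station import readout,camera,workorder,robot
def ray(c,u,v,z):
    d=c["R"].T@np.linalg.inv(c["K"])@[u,v,1]; o=-c["R"].T@c["t"]
    return o+d*(z-o[2])/d[2]
def proj(c,X):
    p=c["K"]@(c["R"]@np.array(X)+c["t"]); return p[:2]/p[2]
E
python3 - <<'E'
from h import *
for n in("side","top"):
    c=camera(n); np.savez(n+"0.npz",**{k:c[k] for k in("img","K","R","t")})
    cv2.imwrite(f"pics/{n}0.png",c["img"][:,:,::-1]); print(n,-c["R"].T@c["t"],c["R"].round(2).tolist(),c["K"][0,0])
s=readout.state();print(s)
E
```

```text
side [ 0.27688544 -0.94220036  1.03447042] [[0.97, -0.25, -0.0], [-0.17, -0.67, -0.72], [0.17, 0.7, -0.7]] 532.6934769922409
top [0.18349722 0.01543094 1.54860144] [[-0.06, -1.0, -0.0], [-0.97, 0.06, -0.22], [0.22, -0.01, -0.98]] 514.7188889376854
{'time': 0.1, 'qpos': array([ 1.45560000e+00,  3.85463869e-01,  6.79096691e-03, -4.48893788e-04,
       -1.19398336e+00, -2.58584988e-01]), 'joint_velocities': array([-0.00142892, -0.00068548,  0.00229213,  0.00300465, -0.00066967,
        0.00240911]), 'effort': array([-4.44048510e-04, -3.93319094e+01,  1.88929510e+01,  4.19790924e+00,
       -2.58602799e-03,  5.67642488e-06]), 'tool_pos': array([0.22798683, 0.58130812, 0.19084965]), 'eef_rot': array([ 9.82570883e-01, -1.85885856e-01, -1.41470887e-04,  9.42524796e-04]), 'wrist_force': array([ 0.28781196, -0.82109983, -0.28177994]), 'wrist_torque': array([-0.02368438,  0.04223782,  0.00866637]), 'grasp_force': 0.0, 'finger_gap': 0.08512218937179956}
```

View pics/top0.png

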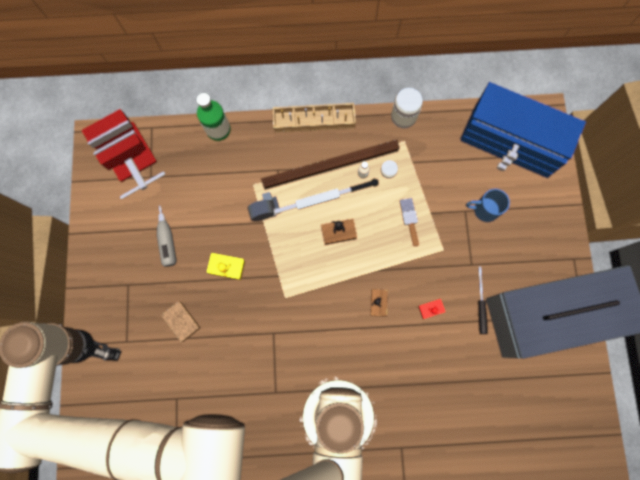

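View pics/side0.png

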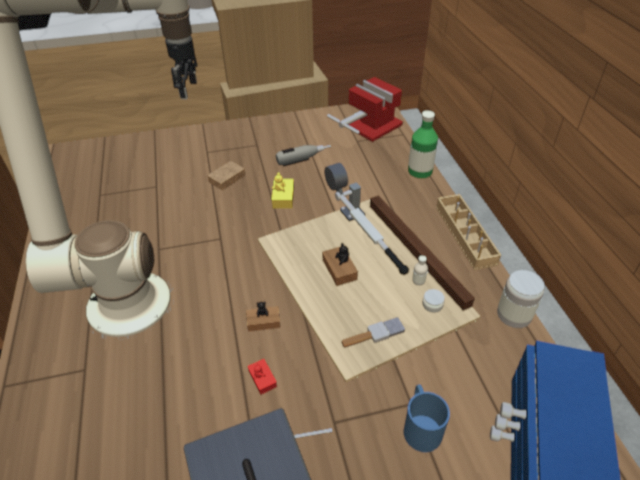

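Candidates for the carving block in the top view:
- brown block on the board at (340,232)
- small brown block at (380,302)
- yellow block at (226,266)
- red block at (432,309)

The one at (340,232) fits: it is brown, the larger of the two brown ones, and lies on the board in front of the lamp arm. The lamp arm runs from (262,208) to its end ball at (375,183).

```bash
python3 - <<'E'
from h import *
c=dict(np.load("top0.npz")); im=c["img"]; s=dict(np.load("side0.npz"))
hsv=cv2.cvtColor(im,cv2.COLOR_RGB2HSV)
print("hsv board",hsv[260,300],hsv[180,310],"bench",hsv[290,250],hsv[330,330],"block",hsv[235,330],hsv[228,350],"grip",hsv[187,362],"fence",hsv[165,330])
m=((hsv[:,:,2]>185)&(hsv[:,:,0]<30)&(hsv[:,:,1]>40)&(hsv[:,:,1]<150)).astype(np.uint8)
m[:130]=0;m[310:]=0;m[:,:245]=0;m[:,455:]=0
m=cv2.morphologyEx(m,cv2.MORPH_CLOSE,np.ones((5,5)))
k=max(cv2.findContours(m,0,2)[0],key=cv2.contourArea)
h=cv2.convexHull(k); ap=cv2.approxPolyDP(h,6,True)[:,0]
for p in ap: print(p,ray(c,*p,0.015).round(4))
v=im[120:310,240:455]; v=cv2.resize(v[:,:,::-1],None,fx=3.6,fy=3.1*1,interpolation=2)
cv2.imwrite("pics/crop.png",cv2.resize(im[130:300,240:450][:,:,::-1],(735,595),interpolation=2))
cv2.imwrite("pics/mask.png",m*255)
cv2.imwrite("pics/crops.png",cv2.resize(s["img"][170:380,255:485][:,:,::-1],(657,600),interpolation=2))
E
```

```text
hsv board [ 19  77 234] [ 21  76 238] bench [ 14 118 156] [ 13 117 133] block [ 13 145 164] [ 13 145 169] grip [13 48 64] fence [ 11 142  95]
[404 141] [ 0.8194 -0.263   0.015 ]
[443 250] [ 0.4608 -0.3491  0.015 ]
[285 297] [0.3465 0.135  0.015 ]
[245 189] [0.6897 0.2459 0.015 ]
```

View pics/crop.png

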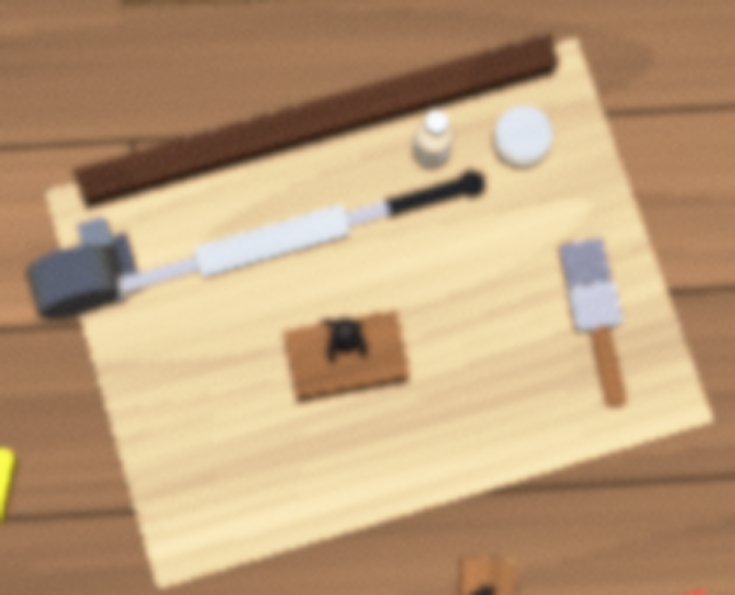

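View pics/crops.png

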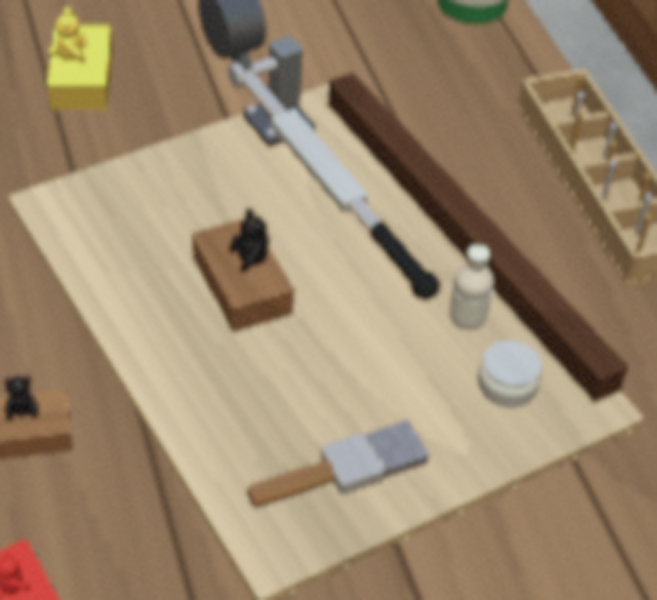

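The crop confirms the block: the large brown one with a black figure, centre near top-view pixel (339,232). The bottle is near (363,171) and the tin near (389,168), both by the fence.

```bash
cat >> h.py <<'E'
O=np.array([.6177,-.0560]); A=np.radians(13.4); B=np.array([[np.cos(A),-np.sin(A)],[np.sin(A),np.cos(A)]])
def toB(p): return B.T@(np.array(p)[:2]-O)
def toW(p): return O+B@np.array(p)
E
python3 - <<'E'
from h import *
c=dict(np.load("top0.npz")); im=c["img"]; s=dict(np.load("side0.npz"))
f=lambda x,y:(240+x/3.5,130+y/3.5)
for n,p,z in [("fenceL near top?",(90,205),.05),("fenceR",(556,72),.05),("ball",(473,184),.1),("gripstart",(388,208),.1),("cap bottle",(436,122),.1),("bottle base",(432,160),.02),("tin",(523,133),.047),("blk FL",(285,330),.05),("blk FR",(398,311),.05),("NR",(407,374),.05),("NL",(297,393),.05)]:
    w=ray(c,*f(*p),z); print(n,w[:2].round(4),toB(w).round(4))
g=lambda x,y:(255+x*230/657,170+y*.35)
for n,p,z in [("S ball",(425,284),.1),("S bottle base",(470,322),.015),("blk FL",(247,215),.05),("NL",(193,240),.05),("NR",(233,305),.05),("FR",(291,288),.05),("boardNL",(10,198),.015),("NRb",(262,598),.015),("FRb",(640,415),.015)]:
    w=ray(s,*g(*p),z); print(n,w[:2].round(4),toB(w).round(4))
print([a for a in dir(robot) if a[0]!='_'])
E
```

```text
fenceL near top? [0.6758 0.1776] [0.1106 0.2138]
fenceR [ 0.7744 -0.2379] [ 0.1103 -0.2132]
ball [ 0.6588 -0.1508] [ 0.018  -0.1018]
gripstart [ 0.6419 -0.0779] [ 0.0185 -0.0269]
cap bottle [ 0.7157 -0.1238] [ 0.0796 -0.0887]
bottle base [ 0.7096 -0.1253] [ 0.0733 -0.0887]
tin [ 0.7204 -0.2044] [ 0.0655 -0.1682]
blk FL [0.5539 0.0144] [-0.0457  0.0832]
blk FR [ 0.565  -0.0834] [-0.0576 -0.0145]
NR [ 0.5093 -0.0872] [-0.1127 -0.0053]
NL [0.4983 0.0072] [-0.1015  0.0892]
S ball [ 0.6623 -0.15  ] [ 0.0216 -0.1018]
S bottle base [ 0.7203 -0.1312] [ 0.0824 -0.0969]
blk FL [0.5542 0.0144] [-0.0455  0.0832]
NL [ 0.4984 -0.0045] [-0.1041  0.0778]
NR [ 0.5131 -0.0897] [-0.1095 -0.0085]
FR [ 0.5676 -0.083 ] [-0.055  -0.0146]
boardNL [0.3488 0.1277] [-0.219  0.241]
NRb [ 0.4662 -0.3526] [-0.2161 -0.2534]
FRb [ 0.8205 -0.2637] [ 0.1492 -0.249 ]
['Unreachable', 'grasp_offset']
```

Emit:
step_arm(
  commands=[0,0,-0.03,0,0,-7,1,0,0,-0.03,0,0,-7,1,0,0,0,0,0,-7,1,0,0,0,0,0,-7,1,0,0,0,0,0,-6.8,1,0,0,0,0,0,0,1],
)

```text
time: 0.6
tool_pos: [0.228, 0.5815, 0.2514]
eef_rot: [0.993, 0.117, -0.0, 0.0]
wrist_force: [0.1, 0.1, -0.0]
finger_gap: 0.0125
grasp_force: 0.0
```

Emit:
step_arm(
  commands=[0.0084,0.032,0,0,0,0,1,0.0084,0.032,0,0,0,0,1,0.0084,0.032,0,0,0,0,1,0.0084,0.032,0,0,0,0,1,0.0084,0.032,0,0,0,0,1,0.0084,0.032,0,0,0,0,1,0.0084,0.032,0,0,0,0,1,0.0084,0.032,0,0,0,0,1,0.0084,0.032,0,0,0,0,1,0.0084,0.032,0,0,0,0,1,0.0084,0.032,0,0,0,0,1,0.0084,0.032,0,0,0,0,1,0.0084,0.032,0,0,0,0,1,0.0084,0.032,0,0,0,0,1,0.0084,0.032,0,0,0,0,1,0.0084,0.032,0,0,0,0,1,0.0084,0.032,0,0,0,0,1,0.0084,0.032,0,0,0,0,1,0.0084,0.032,0,0,0,0,1,0.0084,0.032,0,0,0,0,1],
)

```text
time: 2.27
tool_pos: [0.54, -0.0036, 0.2515]
eef_rot: [0.993, 0.115, -0.0, -0.0]
wrist_force: [0.5, 0.0, -0.0]
finger_gap: -0.0002
grasp_force: 0.0
```

Emit:
step_arm(
  commands=[0.0066,0.0252,0,0,0,0,1,0.0066,0.0252,0,0,0,0,1,0.0066,0.0252,0,0,0,0,1,0.0066,0.0252,0,0,0,0,1,0.0066,0.0252,0,0,0,0,1,0,0,0,0,5,0,1,0,0,0,0,5,0,1,0,0,0,0,5,0,1,0,0,0,0,5,0,1,0,0,0,0,5,0,1,0,0,0,0,5,0,1,0,0,0,0,5,0,1,0,0,0,0,5,0,1,0,0,0,0,5,0,1,0,0,0,0,0,0,1],
)

```text
time: 3.52
tool_pos: [0.5979, -0.1165, 0.2492]
eef_rot: [0.918, 0.104, 0.379, -0.047]
wrist_force: [-0.6, -1.2, 0.3]
finger_gap: -0.0001
grasp_force: 0.0
```

```bash
cat >> h.py <<'E'
O=np.array([.6190,-.0618])
from scipy.spatial.transform import Rotation as Ro
def where(tgt=None):
    """tgt: board x,y, world z -> shift in tool axes"""
    s=readout.state(); R=Ro.from_quat(s["eef_rot"]).as_matrix(); p=s["tool_pos"]
    print("t",s["time"],"board",toB(p).round(4),"z",p[2].round(4),"F",s["wrist_force"].round(1),"q",s["qpos"].round(2),"tz in board",(B.T@R[:2,2]).round(3),R[2,2].round(3))
    if tgt is not None:
        d=np.r_[toW(tgt[:2]),tgt[2]]-p; print("tool shift",(R.T@d).round(4),"len",np.linalg.norm(d).round(3))
E
python3 -c "
from h import *
where((-.03,-.05,.05))
where((.028,-.05,.05))"
```

```text
t 3.5167 board [-0.0332 -0.0484] z 0.2492 F [-0.6 -1.2  0.3] q [-0.09  0.04 -0.36 -0.52 -0.47  2.27] tz in board [0.706 0.001] -0.708
tool shift [-0.1384  0.0031  0.1432] len 0.199
t 3.5167 board [-0.0332 -0.0484] z 0.2492 F [-0.6 -1.2  0.3] q [-0.09  0.04 -0.36 -0.52 -0.47  2.27] tz in board [0.706 0.001] -0.708
tool shift [-0.0974  0.0028  0.1842] len 0.208
```

Emit:
step_arm(
  commands=[-0.0115,0,0.012,0,0,0,1,-0.0115,0,0.012,0,0,0,1,-0.0115,0,0.012,0,0,0,1,-0.0115,0,0.012,0,0,0,1,-0.0115,0,0.012,0,0,0,1,-0.0115,0,0.012,0,0,0,1,-0.0115,0,0.012,0,0,0,1,-0.0115,0,0.012,0,0,0,1],
)

```text
time: 4.18
tool_pos: [0.6043, -0.1162, 0.1181]
eef_rot: [0.918, 0.107, 0.379, -0.045]
wrist_force: [0.0, -0.0, -0.4]
finger_gap: 0.0001
grasp_force: 0.0
```

```bash
python3 -c "
from h import *
where((-.03,-.05,.05))"
```

```text
t 4.1833 board [-0.0269 -0.0495] z 0.1181 F [ 0.  -0.  -0.4] q [-0.21  0.24 -0.38 -0.97 -0.38  2.84] tz in board [0.706 0.001] -0.708
tool shift [-0.0503  0.0006  0.0461] len 0.068
```

Emit:
step_arm(
  commands=[0,0,0,0,0,7,1,0,0,0,0,0,7,1,0,0,0,0,0,7,1,0,0,0,0,0,7,1,0,0,0,0,0,7,1,0,0,0,0,0,7,1,0,0,0,0,0,7,1,0,0,0,0,0,7,1,0,0,0,0,0,7,1,0,0,0,0,0,7,1,0,0,0,0,0,7,1,0,0,0,0,0,7,1,0,0,0,0,0,6,1,0,0,0,0,0,0,1],
)

```text
time: 5.35
tool_pos: [0.6042, -0.1163, 0.1188]
eef_rot: [0.724, -0.574, 0.236, -0.3]
wrist_force: [0.7, 0.3, 0.8]
finger_gap: -0.0004
grasp_force: 0.0
```

```bash
python3 -c "
from h import *
where((-.03,-.05,.05))"
```

```text
t 5.35 board [-0.0271 -0.0496] z 0.1188 F [0.7 0.3 0.8] q [-0.21  0.24 -0.38 -0.97 -0.38  1.26] tz in board [0.706 0.001] -0.708
tool shift [0.0006 0.0507 0.0466] len 0.069
```

Emit:
step_arm(
  commands=[0,0.008,0.0075,0,0,0,1,0,0.008,0.0075,0,0,0,1,0,0.008,0.0075,0,0,0,1,0,0.008,0.0075,0,0,0,1,0,0.008,0.0075,0,0,0,1,0,0.008,0.0075,0,0,0,1,0,0.008,0.0075,0,0,0,1,0,0,0,0,0,0,1],
)

```text
time: 6.02
tool_pos: [0.6003, -0.1171, 0.0394]
eef_rot: [0.725, -0.573, 0.235, -0.299]
wrist_force: [0.1, -0.8, 0.2]
finger_gap: -0.0001
grasp_force: 0.0
```

```bash
python3 -c "
from h import *
where((.028,-.05,.042))
c=camera('side'); cv2.imwrite('pics/s1.png',cv2.resize(c['img'][150:360,270:500,::-1],(690,600)))"
```

```text
t 6.0167 board [-0.031  -0.0495] z 0.0394 F [ 0.1 -0.8  0.2] q [-0.34  0.38 -0.39 -1.32 -0.41  1.73] tz in board [0.704 0.001] -0.71
tool shift [ 0.0005 -0.0437  0.0397] len 0.059
```

View pics/s1.png

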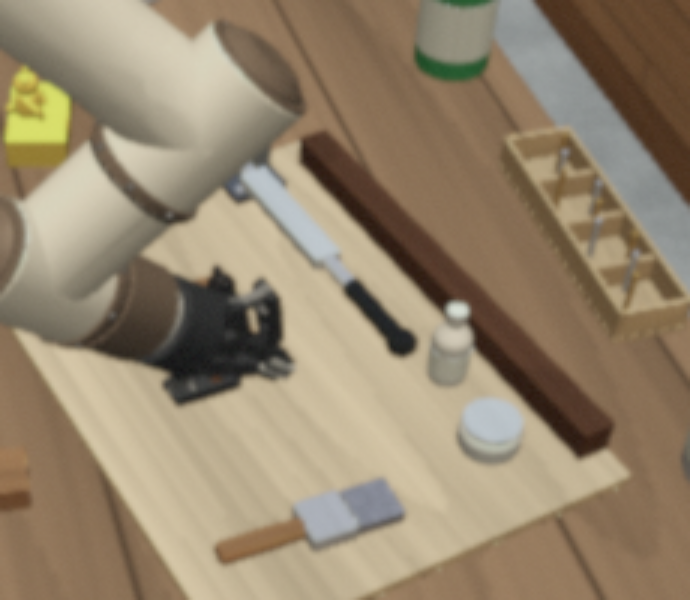

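The picture shows the closed gripper tip at about (285,365), short of the grip at (380,315). The bar, bottle and figure are clear.

Emit:
step_arm(
  commands=[0,-0.0073,0.0066,0,0,0,1,0,-0.0073,0.0066,0,0,0,1,0,-0.0073,0.0066,0,0,0,1,0,-0.0073,0.0066,0,0,0,1,0,-0.0073,0.0066,0,0,0,1,0,-0.0073,0.0066,0,0,0,1,0,0,0,0,0,0,1],
)

```text
time: 6.65
tool_pos: [0.661, -0.1023, 0.0467]
eef_rot: [0.726, -0.571, 0.238, -0.301]
wrist_force: [0.6, 0.1, -0.3]
finger_gap: -0.0001
grasp_force: 0.0
```

```bash
python3 -c "
from h import *
where((.028,-.045,.12))
c=camera('side'); cv2.imwrite('pics/s2.png',cv2.resize(c['img'][150:360,270:500,::-1],(690,600)))"
```

```text
t 6.65 board [ 0.0314 -0.0491] z 0.0467 F [ 0.6  0.1 -0.3] q [-0.23  0.43 -0.29 -1.22 -0.35  1.55] tz in board [0.709 0.   ] -0.705
tool shift [-0.004  -0.0495 -0.0541] len 0.073
```

View pics/s2.png

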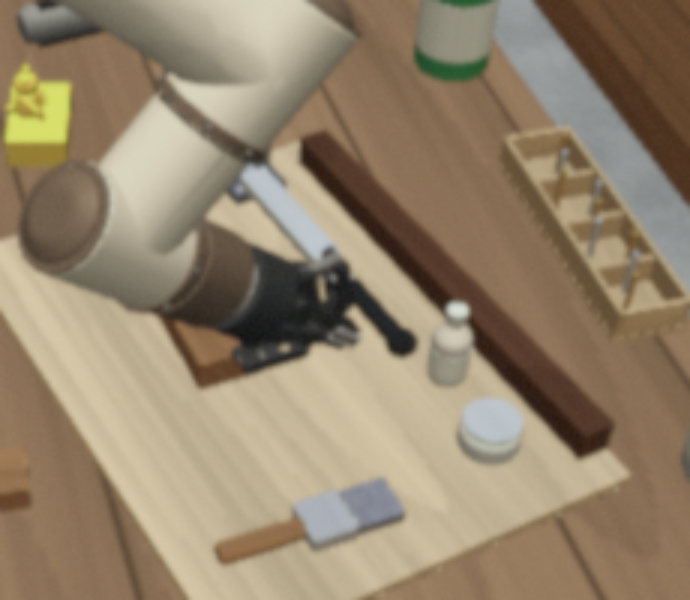

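The fingertips at (345,335) are now under the inner part of the grip, with no contact force. Now the lift.

Emit:
step_arm(
  commands=[0,-0.0057,-0.0057,0,0,0,1,0,-0.0057,-0.0057,0,0,0,1,0,-0.0057,-0.0057,0,0,0,1,-0.001,-0.0057,-0.0057,0,0,0,1,-0.001,-0.0057,-0.0057,0,0,0,1,-0.001,-0.0057,-0.0057,0,0,0,1,-0.001,-0.0057,-0.0057,0,0,0,1,-0.001,-0.0057,-0.0057,0,0,0,1],
)

```text
time: 7.37
tool_pos: [0.657, -0.0984, 0.1104]
eef_rot: [0.725, -0.573, 0.237, -0.3]
wrist_force: [-0.8, 0.0, 0.4]
finger_gap: -0.0001
grasp_force: 0.0
```

```bash
python3 -c "
from h import *
where((.03,-.01,.22))
c=camera('side'); cv2.imwrite('pics/s3.png',cv2.resize(c['img'][150:360,270:500,::-1],(690,600)))"
```

```text
t 7.3667 board [ 0.0284 -0.0444] z 0.1104 F [-0.8  0.   0.4] q [-0.13  0.31 -0.31 -0.93 -0.32  1.17] tz in board [ 0.707 -0.   ] -0.707
tool shift [-0.0344 -0.0786 -0.0764] len 0.115
```

View pics/s3.png

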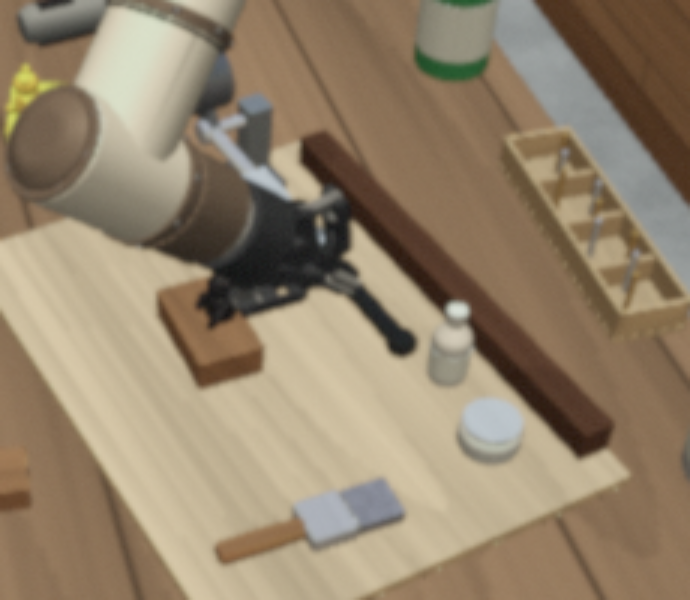

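```bash
python3 -c "
from h import *
c=dict(np.load('side0.npz'))
f=lambda X:((proj(c,X)-[270,150])*[3,600/210]).round(0)
s=readout.state(); print('tcp',f(s['tool_pos']))
for y in(-.108,-.065,-.025,.01): print(y,f(np.r_[toW((.02,y)),.1]))
print('s2 tcp',f([.661,-.1023,.0467]),'s1',f([.6003,-.1171,.0394]))
R=Ro.from_quat(s['eef_rot']).as_matrix();print(R.round(2))
"
```

```text
tcp [375. 289.]
-0.108 [408. 351.]
-0.065 [378. 318.]
-0.025 [352. 288.]
0.01 [329. 263.]
s2 tcp [374. 344.] s1 [310. 375.]
[[ 0.23 -0.69  0.69]
 [-0.97 -0.17  0.16]
 [ 0.   -0.71 -0.71]]
```

```bash
python3 -c "
from h import *
c=dict(np.load('side0.npz'))
o=-c['R'].T@c['t']; ob=np.r_[toB(o),o[2]]
for n,p,y in(('s1',(292,367),-.0495),('s2',(356,337),-.049),('s3',(355,287),-.0445)):
  u=np.array(p)/[3,600/210]+[270,150]
  X=ray(c,*u,0.); d=np.r_[toB(X),0]-ob
  for yy in(y-.012,y): print(n,(ob+d*(yy-ob[1])/d[1]).round(4))
"
```

```text
s1 [-0.0573 -0.0615  0.0749]
s1 [-0.0493 -0.0495  0.0588]
s2 [ 0.003  -0.061   0.0812]
s2 [ 0.0121 -0.049   0.0653]
s3 [-0.0004 -0.0565  0.1394]
s3 [ 0.0086 -0.0445  0.1245]
```

```bash
python3 -c "
from h import *
c=camera('side'); np.savez('s4.npz',img=c['img']); cv2.imwrite('pics/s4.png',cv2.resize(c['img'][205:285,330:435,::-1],(788,600),interpolation=2))"
```

```text
(no output)
```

View pics/s4.png

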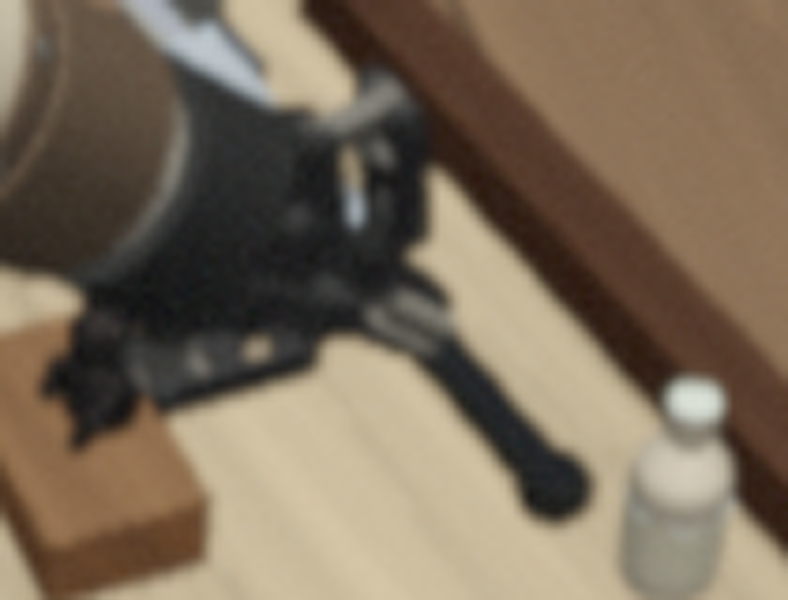

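The lamp didn't move: its ball is still near crop pixel (555,485). The visible fingertips lie about 25 mm behind the nominal TCP, so they passed in front of the bar. I'll back off, drop lower and reach further under.

Emit:
step_arm(
  commands=[0,0.0106,-0.0106,0,0,0,1,0,0.0106,-0.0106,0,0,0,1,0,0.0106,-0.0106,0,0,0,1,0,0.0106,-0.0106,0,0,0,1,0,0.0106,0.0106,0,0,0,1,0,0.0106,0.0106,0,0,0,1,0,0.0106,0.0106,0,0,0,1,0,0.0106,0.0106,0,0,0,1,0,0.0106,0.0106,0,0,0,1,0,0,0,0,0,0,1,0,0,0,0,0,0,1],
)

```text
time: 8.38
tool_pos: [0.5984, -0.1129, 0.0336]
eef_rot: [0.725, -0.574, 0.236, -0.3]
wrist_force: [0.0, -0.3, -0.2]
finger_gap: -0.0001
grasp_force: 0.0
```

```bash
python3 -c "
from h import *
where((.042,-.044,.035))"
```

```text
t 8.3833 board [-0.0318 -0.0449] z 0.0336 F [ 0.  -0.3 -0.2] q [-0.35  0.39 -0.4  -1.37 -0.41  1.78] tz in board [ 0.706 -0.   ] -0.709
tool shift [-0.001  -0.0533  0.0511] len 0.074
```

Emit:
step_arm(
  commands=[0,-0.0089,0.0085,0,0,0,1,0,-0.0089,0.0085,0,0,0,1,0,-0.0089,0.0085,0,0,0,1,0,-0.0089,0.0085,0,0,0,1,0,-0.0089,0.0085,0,0,0,1,0,-0.0089,0.0085,0,0,0,1,0,0,0,0,0,0,1],
)

```text
time: 8.97
tool_pos: [0.6736, -0.0939, 0.0386]
eef_rot: [0.725, -0.571, 0.239, -0.301]
wrist_force: [-0.2, -0.5, 0.1]
finger_gap: 0.0001
grasp_force: 0.0
```

Emit:
step_arm(
  commands=[0,-0.0057,-0.0057,0,0,0,1,0,-0.0057,-0.0057,0,0,0,1,0,-0.0057,-0.0057,0,0,0,1,-0.001,-0.0057,-0.0057,0,0,0,1,-0.001,-0.0057,-0.0057,0,0,0,1,-0.001,-0.0057,-0.0057,0,0,0,1,-0.001,-0.0057,-0.0057,0,0,0,1,-0.001,-0.0057,-0.0057,0,0,0,1],
)

```text
time: 9.63
tool_pos: [0.6687, -0.0903, 0.1015]
eef_rot: [0.725, -0.573, 0.237, -0.3]
wrist_force: [-0.2, 0.8, -1.1]
finger_gap: 0.0003
grasp_force: 0.7
```

```bash
python3 -c "
from h import *
where((.04,-.01,.2))
c=camera('side'); cv2.imwrite('pics/s5.png',cv2.resize(c['img'][150:360,270:500,::-1],(690,600)))"
```

```text
t 9.6333 board [ 0.0418 -0.0393] z 0.1015 F [-0.2  0.8 -1.1] q [-0.11  0.34 -0.3  -0.94 -0.3   1.17] tz in board [ 0.707 -0.   ] -0.707
tool shift [-0.0292 -0.0684 -0.0709] len 0.103
```

View pics/s5.png

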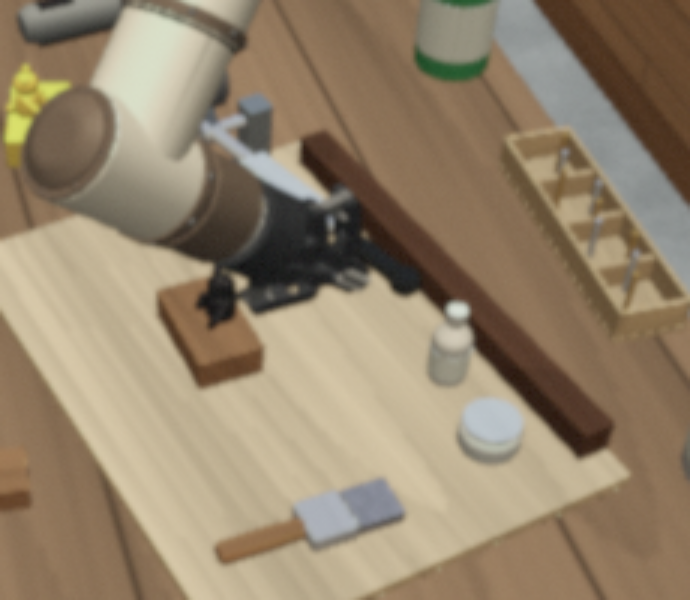

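The ball has risen from (403,342) to (405,275), so the lift works. Continuing along the arc.

Emit:
step_arm(
  commands=[-0.002,-0.0057,-0.0057,0,0,0,1,-0.002,-0.0057,-0.0057,0,0,0,1,-0.002,-0.0057,-0.0057,0,0,0,1,-0.002,-0.0057,-0.0057,0,0,0,1,-0.002,-0.0057,-0.0057,0,0,0,1,-0.002,-0.0057,-0.0057,0,0,0,1,-0.0035,-0.0057,-0.0057,0,0,0,1,-0.0035,-0.0057,-0.0057,0,0,0,1,-0.0035,-0.0057,-0.0057,0,0,0,1,-0.0035,-0.0057,-0.0057,0,0,0,1,-0.0035,-0.0057,-0.0057,0,0,0,1,-0.0035,-0.0057,-0.0057,0,0,0,1,-0.0035,-0.0057,-0.0057,0,0,0,1,-0.005,-0.0057,-0.0057,0,0,0,1,-0.005,-0.0057,-0.0057,0,0,0,1,-0.005,-0.0057,-0.0057,0,0,0,1,-0.005,-0.0057,-0.0057,0,0,0,1,-0.005,-0.0057,-0.0057,0,0,0,1,-0.005,-0.0057,-0.0057,0,0,0,1,-0.005,-0.0057,-0.0057,0,0,0,1],
)

```text
time: 11.35
tool_pos: [0.6525, -0.0205, 0.2629]
eef_rot: [0.725, -0.573, 0.237, -0.3]
wrist_force: [0.3, 0.1, -0.0]
finger_gap: 0.0003
grasp_force: 0.0
```

```bash
cat >> h.py <<'E'
def ball(img,c):
    pass
E
python3 -c "
from h import *
where()
c=camera('side')
s0=dict(np.load('side0.npz'))
for th in(.5,.7,.9,1.2,1.5):
  P=[proj(c,np.r_[toW((.02,.215-r*np.cos(th))),.1+r*np.sin(th)]) for r in(140,275,323) for r in[r/1000]]
  print(th,[(p.round(0).tolist(),c['img'][int(p[1]),int(p[0])].tolist(),s0['img'][int(p[1]),int(p[0])].tolist()) for p in P])
np.savez('s6.npz',img=c['img'])"
```

```text
t 11.35 board [0.0422 0.0324] z 0.2629 F [ 0.3  0.1 -0. ] q [ 0.2   0.07 -0.46 -0.08 -0.26  0.1 ] tz in board [ 0.707 -0.   ] -0.707
0.5 [([364.0, 203.0], [200, 184, 154], [197, 181, 151]), ([392.0, 211.0], [94, 67, 50], [91, 64, 48]), ([403.0, 214.0], [146, 118, 92], [144, 118, 91])]
0.7 [([362.0, 192.0], [153, 127, 99], [152, 126, 99]), ([386.0, 188.0], [149, 122, 94], [148, 120, 93]), ([396.0, 186.0], [139, 113, 88], [139, 114, 88])]
0.9 [([358.0, 182.0], [41, 41, 41], [160, 133, 105]), ([378.0, 165.0], [106, 85, 66], [140, 114, 88]), ([386.0, 158.0], [126, 103, 79], [125, 102, 77])]
1.2 [([351.0, 167.0], [51, 51, 51], [157, 128, 99]), ([363.0, 134.0], [102, 30, 28], [98, 27, 26]), ([368.0, 121.0], [89, 29, 22], [88, 24, 22])]
1.5 [([343.0, 156.0], [37, 40, 38], [151, 124, 96]), ([346.0, 111.0], [151, 124, 96], [148, 120, 93]), ([347.0, 93.0], [86, 55, 36], [84, 54, 36])]
```

```bash
python3 -c "
from h import *
c=camera('side'); a=c['img'].astype(int); b=np.load('side0.npz')['img'].astype(int)
print('lowered ball',a[268:272,403],b[268:272,403])
d=(abs(a-b).sum(2)>60)
for y in range(60,285,9): print(y,''.join('.#'[int(d[y,x])] for x in range(240,430,3)))
"
```

```text
lowered ball [[199 184 153]
 [198 183 153]
 [199 184 154]
 [199 184 155]] [[38 41 44]
 [33 38 37]
 [38 39 39]
 [32 34 32]]
60 #############...................................................
69 ###########.##..................................................
78 #####.##########................................................
87 ..##########..#####.............................................
96 ...#.###...####.#####...........................................
105 .....#......##..########........................................
114 .............#.#############....................................
123 .......#####.......########.###.................................
132 ..........#..........#.....########........####.................
141 ...............#......#.##########.####.#..##...................
150 ..................#############################.................
159 .........................######################.................
168 ............................##################..................
177 ...........................#####.##.#########.#.................
186 ...........................#######.##...........................
195 ............................####..#.............................
204 ....................................##..........................
213 .....................................#####......................
222 .......................................####.....................
231 .........................................#####..................
240 ............................................#...................
249 ................................................###.............
258 ..................................................####..........
267 ....................................................#####.......
276 ................................................................
```

Emit:
step_arm(
  commands=[0,0.012,-0.012,0,0,0,1,0,0.012,-0.012,0,0,0,1,0,0.012,-0.012,0,0,0,1,0,0.012,-0.012,0,0,0,1,0,0.012,-0.012,0,0,0,1,0,0.012,-0.012,0,0,0,1,0,0.012,-0.012,0,0,0,1,0,0,0,0,0,0,1,0,0,0,0,0,0,1,0,0,0,0,0,0,1,0,0,0,0,0,0,1,0,0,0,0,0,0,1],
)

```text
time: 12.45
tool_pos: [0.5384, -0.048, 0.2618]
eef_rot: [0.725, -0.573, 0.237, -0.3]
wrist_force: [-0.3, 0.5, 0.6]
finger_gap: 0.0001
grasp_force: 0.0
```

```bash
python3 -c "
from h import *
where((-.15,.04,.25))
c=camera('side'); a=c['img'].astype(int); b=np.load('side0.npz')['img'].astype(int)
d=(abs(a-b).sum(2)>60)
for y in range(60,240,6): print(y,''.join('.#'[int(d[y,x])] for x in range(240,430,3)))
for th in(1.1,1.2,1.3,1.5): print(th,proj(c,np.r_[toW((.02,.215-.323*np.cos(th))),.1+.323*np.sin(th)]))
"
```

```text
t 12.45 board [-0.0753  0.0321] z 0.2618 F [-0.3  0.5  0.6] q [ 0.19 -0.14 -0.64 -0.11 -0.28  0.14] tz in board [ 0.707 -0.   ] -0.707
tool shift [-0.0079  0.0613 -0.0445] len 0.076
60 ................................................................
66 ................................................................
72 ................................................................
78 ................................................................
84 ................................................................
90 ................................................................
96 ..................................###...........................
102 ...................................##...........................
108 #.................................###...........................
114 ##................................###...........................
120 ####..............................###...........................
126 #######............................#............................
132 #########.........................#.............................
138 ########.###............
[... 572 characters left out ...]
....................
192 ................############.###................................
198 ................##########..####..##............................
204 ..................##.........###....##..........................
210 .....................................####.......................
216 ......................................####......................
222 .......................................####.....................
228 .........................................#.##...................
234 ..........................................#####.................
1.1 [374.38404712 132.26284755]
1.2 [367.83382672 120.69745963]
1.3 [361.07071271 110.27017762]
1.5 [347.37899318  93.3488847 ]
```

The ball is now at side pixel (345,97), matching 1.5 rad, so the lamp arm stays up. Next I turn the tool for the push, with the fingers partly open and a smaller tilt.

Emit:
step_arm(
  commands=[0,0,0,0,0,7,0.4,0,0,0,0,0,7,0.4,0,0,0,0,0,7,0.4,0,0,0,0,0,7,0.4,0,0,0,0,0,7,0.4,0,0,0,0,0,7,0.4,0,0,0,0,0,7,0.4,0,0,0,0,0,7,0.4,0,0,0,0,0,7,0.4,0,0,0,0,0,7,0.4,0,0,0,0,0,7,0.4,0,0,0,0,0,7,0.4,0,0,0,0,0,6,0.4,0,0,0,0,5,0,0.4,0,0,0,0,5,0,0.4,0,0,0,0,5,0,0.4,0,0,0,0,5,0,0.4,0,0,0,0,0,0,0.4],
)

```text
time: 14.0
tool_pos: [0.5419, -0.0474, 0.264]
eef_rot: [-0.115, 0.969, 0.025, 0.216]
wrist_force: [0.4, -0.5, 0.2]
finger_gap: 0.0513
grasp_force: 0.0
```

```bash
python3 -c "
from h import *
where((-.155,.045,.15))
print(readout.state()['finger_gap'])
c=camera('top'); im=c['img']; np.savez('t1.npz',img=im); b=np.load('top0.npz')['img']
d=abs(im.astype(int)-b).sum(2)>60
for y in range(200,280,4): print(y,''.join('.#'[int(d[y,x])] for x in range(270,400,2)))
"
```

```text
t 14.0 board [-0.0716  0.0319] z 0.264 F [ 0.4 -0.5  0.2] q [ 0.2  -0.02 -0.4  -0.02 -0.76 -1.53] tz in board [ 0.424 -0.001] -0.906
tool shift [0.1238 0.0134 0.0679] len 0.142
0.05129104087024282
200 .#............##################.................................
204 ###.........#############...............################.........
208 .#.#########..####...................####################........
212 ##.###..........................#########################........
216 ##..........................##############################.......
220 ............................#######..#######.################....
224 ....................##....#################.###################..
228 ...................#####.##################.####################.
232 .............#######.############################################
236 .....############################################################
240 #################################################################
244 ################################################################.
248 ###########################################.####################.
252 ##########################.#################.#################...
256 #######################.##############....##################.....
260 ##############################....######...........#####.........
264 #####################...#########................................
268 #####################..#####.....................................
272 #####################.##.........................................
276 #####################..##........................................
```

Emit:
step_arm(
  commands=[0.0124,0.0013,0.0068,0,0,0,0.4,0.0124,0.0013,0.0068,0,0,0,0.4,0.0124,0.0013,0.0068,0,0,0,0.4,0.0124,0.0013,0.0068,0,0,0,0.4,0.0124,0.0013,0.0068,0,0,0,0.4,0.0124,0.0013,0.0068,0,0,0,0.4,0.0124,0.0013,0.0068,0,0,0,0.4,0.0124,0.0013,0.0068,0,0,0,0.4,0.0124,0.0013,0.0068,0,0,0,0.4,0.0124,0.0013,0.0068,0,0,0,0.4,0,0,0,0,0,0,0.4],
)

```text
time: 14.97
tool_pos: [0.4489, -0.0556, 0.1445]
eef_rot: [-0.113, 0.97, 0.025, 0.212]
wrist_force: [-0.8, -0.1, -0.4]
finger_gap: 0.0511
grasp_force: 0.0
```

```bash
python3 -c "
from h import *
where((-.155,.043,.045))
c=camera('side'); np.savez('s7.npz',img=c['img']); a=c['img']; hsv=cv2.cvtColor(a,cv2.COLOR_RGB2HSV)
m=((hsv[:,:,1]>130)&(hsv[:,:,2]>60)&(hsv[:,:,2]<190)).astype(np.uint8); m[:220]=0;m[300:]=0;m[:,:310]=0;m[:,370:]=0
b=np.load('side0.npz')['img']; h0=cv2.cvtColor(b,cv2.COLOR_RGB2HSV); m0=((h0[:,:,1]>130)&(h0[:,:,2]>60)&(h0[:,:,2]<190)).astype(np.uint8); m0[:220]=0;m0[300:]=0;m0[:,:310]=0;m0[:,370:]=0
for q in(m0,m): n,l,st,ce=cv2.connectedComponentsWithStats(q); i=1+st[1:,4].argmax(); print(st[i],ce[i])
"
```

```text
t 14.9667 board [-0.1641  0.0455] z 0.1445 F [-0.8 -0.1 -0.4] q [ 0.24 -0.07 -0.77  0.   -0.43 -1.58] tz in board [0.417 0.001] -0.909
tool shift [ 0.0332 -0.0026  0.0942] len 0.1
[324 257  33  28 193] [340.47150259 275.19170984]
[324 257  33  28 191] [340.48167539 275.17801047]
```

Emit:
step_arm(
  commands=[0.0037,0,0.0105,0,0,0,0.4,0.0037,0,0.0105,0,0,0,0.4,0.0037,0,0.0105,0,0,0,0.4,0.0037,0,0.0105,0,0,0,0.4,0.0037,0,0.0105,0,0,0,0.4,0.0037,0,0.0105,0,0,0,0.4,0.0037,0,0.0105,0,0,0,0.4,0.0037,0,0.0105,0,0,0,0.4,0,0,0,0,0,0,0.4],
)

```text
time: 15.77
tool_pos: [0.463, -0.0545, 0.0604]
eef_rot: [-0.114, 0.97, 0.028, 0.213]
wrist_force: [0.1, -0.0, -0.2]
finger_gap: 0.0512
grasp_force: 0.0
```

```bash
python3 -c "
from h import *
where((-.155,.043,.03))
c=camera('side'); np.savez('s8.npz',img=c['img']); cv2.imwrite('pics/s8.png',cv2.resize(c['img'][205:315,270:400,::-1],(709,600),interpolation=2))
p=readout.state()['tool_pos']
for y in(-.025,.025):
  q=p+np.r_[B@[0,y],0]; print(((proj(c,q)-[270,205])*600/110).round(), ((proj(c,q*[1,1,0]+[0,0,.015])-[270,205])*600/110).round())
"
```

```text
t 15.7667 board [-0.15    0.0432] z 0.0604 F [ 0.1 -0.  -0.2] q [ 0.23  0.12 -0.85 -0.06 -0.16 -1.51] tz in board [0.42  0.005] -0.908
tool shift [ 0.0173 -0.0004  0.0255] len 0.031
[263. 375.] [265. 442.]
[214. 304.] [217. 372.]
```

View pics/s8.png

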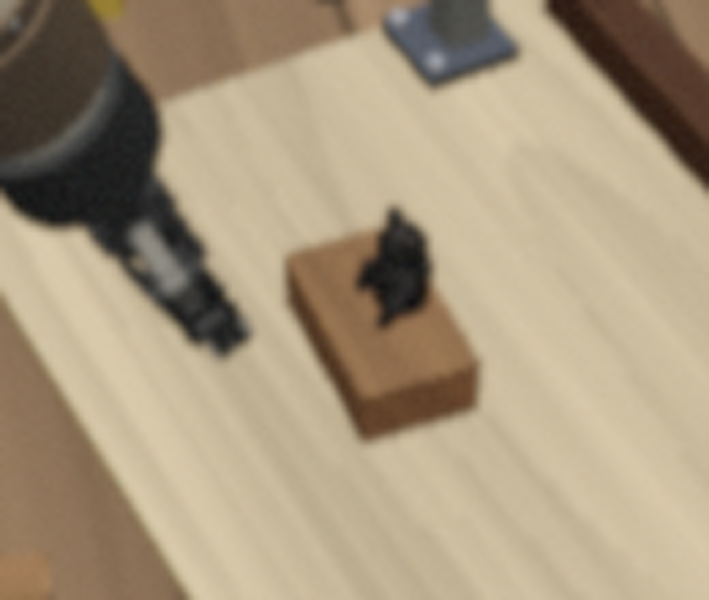

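The picture shows the near fingertip at (235,350), clear of the block's near face at (325,340), and the block is untouched. Joint 5 is at its limit, so I'm reducing the tilt before going lower.

Emit:
step_arm(
  commands=[0,0,0,0,4.5,0,0.4,0,0,0,0,4.5,0,0.4,0,0,0,0,4.5,0,0.4,0.002,0,0.0094,0,0,0,0.4,0.002,0,0.0094,0,0,0,0.4,0.002,0,0.0094,0,0,0,0.4,0,0,0,0,0,0,0.4],
)

```text
time: 16.4
tool_pos: [0.4617, -0.0546, 0.0319]
eef_rot: [-0.117, 0.988, 0.014, 0.098]
wrist_force: [-0.1, -0.0, -0.9]
finger_gap: 0.051
grasp_force: 0.0
```

```bash
python3 -c "
from h import *
where((-.13,.043,.021))
where((.06,.043,.021))"
```

```text
t 16.4 board [-0.1514  0.0434] z 0.0319 F [-0.1 -0.  -0.9] q [ 0.23  0.24 -0.73 -0.01 -0.41 -1.55] tz in board [0.196 0.005] -0.981
tool shift [-0.0188 -0.0005  0.0149] len 0.024
t 16.4 board [-0.1514  0.0434] z 0.0319 F [-0.1 -0.  -0.9] q [ 0.23  0.24 -0.73 -0.01 -0.41 -1.55] tz in board [0.196 0.005] -0.981
tool shift [-0.2051 -0.0008  0.0522] len 0.212
```

Emit:
step_arm(
  commands=[-0.0063,0,0.005,0,0,0,0.4,-0.0063,0,0.005,0,0,0,0.4,-0.0063,0,0.005,0,0,0,0.4,-0.0078,0,0.0016,0,0,0,0.4,-0.0078,0,0.0016,0,0,0,0.4,-0.0078,0,0.0016,0,0,0,0.4,-0.0078,0,0.0016,0,0,0,0.4,-0.0078,0,0.0016,0,0,0,0.4,-0.0078,0,0.0016,0,0,0,0.4,0,0,0,0,0,0,0.4],
)

```text
time: 17.23
tool_pos: [0.5315, -0.0377, 0.0215]
eef_rot: [-0.117, 0.988, 0.014, 0.099]
wrist_force: [-0.3, 0.1, 1.1]
finger_gap: 0.0514
grasp_force: 0.0
```

```bash
cat >> h.py <<'E'
def blk():
    c=camera('side'); a=c['img']; hsv=cv2.cvtColor(a,cv2.COLOR_RGB2HSV)
    m=((hsv[:,:,1]>115)&(hsv[:,:,2]>60)&(hsv[:,:,2]<190)).astype(np.uint8)
    # limit to board interior
    poly=np.array([proj(c,np.r_[toW(q),.015]) for q in[(-.21,.19),(-.21,-.1),(.112,-.06),(.112,.19)]]).astype(np.int32)
    k=np.zeros_like(m); cv2.fillConvexPoly(k,poly,1); m&=k
    n,l,st,ce=cv2.connectedComponentsWithStats(m)
    i=1+st[1:,4].argmax(); print("brown",st[i],"board at z.05",toB(ray(c,*ce[i],.045)).round(3))
    return c
E
python3 -c "
from h import *
where((.04,.043,.021)); blk()"
```

```text
t 17.2333 board [-0.0795  0.0437] z 0.0215 F [-0.3  0.1  1.1] q [ 0.23  0.35 -0.59 -0.01 -0.44 -1.55] tz in board [0.199 0.005] -0.98
tool shift [-0.117  -0.001   0.0243] len 0.12
brown [323 253  34  32 496] board at z.05 [-0.091  0.018]
```

```bash
python3 -c "
from h import *
c=camera('side'); np.savez('s9.npz',img=c['img'])
for im in (np.load('side0.npz')['img'],c['img']):
  h=cv2.cvtColor(im,cv2.COLOR_RGB2HSV)
  for y in range(236,292,3): print(y,''.join('#' if v<65 else ('b' if (s>115 and v<195) else '.') for s,v in zip(h[y,310:380,1],h[y,310:380,2])))
print(proj(c,readout.state()['tool_pos']))
"
```

```text
236 ......................................................................
239 ......................................................................
242 ......................................................................
245 ................................#.....................................
248 ..............................#######.................................
251 ....................bbbbbbbb..########................................
254 .............bbbbbbbb.bbbb.###########................................
257 .............bbbbbbbbbb.b.############................................
260 ..............bbbbbbbbbbbbbbbb#######.bb..............................
263 ...............bbbbbbb.bbbbbb.##bbbbbbbbb.............................
266 .................bbbbbbbbbbbbbbb.bbbbb.bbbb...........................
269 ..................bbbbb.b.bbbbbbbb.bb.bbbb.bb.........................
272 ....................bbbbb.b.b.bbbbbb.bbbbbbbbbb.......................
275 ......................bbbbbbbbbbbbbbbbbbbbbbbbb.......................
278 ........................bbbbbbbbbbbbbbbbbbbbbb
[... 1077 characters left out ...]
6 .................bbbbbbb.b....###...bbbbbbb...........................
269 ..................bbbbb...b....b...bb.bb.bbbb.........................
272 ....................bbbbbb.b.bbbbbbbbbbbbbbbbbb.......................
275 ......................bbbbbbbbbbbbbbbbbbbbbbbbb.......................
278 .......................bbbbbbbbbbbbbbbbbbbbbbbb.......................
281 .........................bbbbbbbbbbbbbbb..............................
284 ..........................bbb.........................................
287 ......................................................................
290 ......................................................................
[337.38534277 268.72297177]
```

The block hasn't moved. The fingertips went over its top, straddling the figure without touching it, because the real tips sit about 25–30 mm behind the TCP. I'll back straight out, add some tilt and go lower.

Emit:
step_arm(
  commands=[0.0078,0,-0.0016,0,0,0,0.4,0.0078,0,-0.0016,0,0,0,0.4,0.0078,0,-0.0016,0,0,0,0.4,0.0078,0,-0.0016,0,0,0,0.4,0.0078,0,-0.0016,0,0,0,0.4,0.0078,0,-0.0016,0,0,0,0.4,0.0078,0,-0.0016,0,0,0,0.4,0.0078,0,-0.0016,0,0,0,0.4,0,0,0,0,-2,0,0.6,0,0,0,0,-2,0,0.6,0,0,0,0,-2,0,0.6,0,0,0,0,0,0,0.6],
)

```text
time: 18.33
tool_pos: [0.4647, -0.0537, 0.0208]
eef_rot: [-0.115, 0.982, 0.02, 0.149]
wrist_force: [-0.4, -0.1, 0.1]
finger_gap: 0.0343
grasp_force: 0.0
```

Emit:
step_arm(
  commands=[0.0012,0,0.0038,0,0,0,0.6,0.0012,0,0.0038,0,0,0,0.6,0,0,0,0,0,0,0.6],
)

```text
time: 18.58
tool_pos: [0.4674, -0.053, 0.0128]
eef_rot: [-0.116, 0.982, 0.02, 0.149]
wrist_force: [-0.0, 0.6, -0.1]
finger_gap: 0.0345
grasp_force: 0.0
```

```bash
cat >> h.py <<'E'
def show(x0=300,x1=380,y0=225,y1=292):
  c=camera('side'); h=cv2.cvtColor(c['img'],cv2.COLOR_RGB2HSV)
  for y in range(y0,y1,3): print(y,''.join('#' if v<65 else ('b' if (s>115 and v<195) else '.') for s,v in zip(h[y,x0:x1,1],h[y,x0:x1,2])))
  return c
E
python3 -c "
from h import *
where((-.155,.043,.0)); c=show(290,370); print(readout.state()['finger_gap'])
for z in(.015,.03,.045):
  for x in(-.16,-.145): print(z,x,proj(c,np.r_[toW((x,.018)),z]).round())"
```

```text
t 18.5833 board [-0.1454  0.0437] z 0.0128 F [-0.   0.6 -0.1] q [ 0.23  0.26 -0.81 -0.04 -0.2  -1.53] tz in board [0.297 0.005] -0.955
tool shift [ 0.013  -0.0007  0.0093] len 0.016
225 ##############..................................................................
228 ########.######.................................................................
231 ##########....####..............................................................
234 ########.....######.............................................................
237 ##........##########............................................................
240 .......#############............................................................
243 ###################.............................................................
246 ##################..................................##..........................
249 ##################............................bbb.#######.......................
252 ####################................bbbbb.bbbb...#########......................
255 .......#######....###............bbbbbbbbbbb.b############......
[... 501 characters left out ...]
bbbbbbbbbbbb.............
276 ......................#####................bbbbbbbbbbbbbbbbbbbbbbbb.............
279 ............................................bbbbbbbbbbbbbbbbbbbbbb..............
282 .............................................bbbbbbbbbbb........................
285 ................................................................................
288 ................................................................................
291 ................................................................................
0.03452075962386676
0.015 -0.16 [315. 288.]
0.015 -0.145 [320. 286.]
0.03 -0.16 [315. 284.]
0.03 -0.145 [320. 282.]
0.045 -0.16 [315. 280.]
0.045 -0.145 [320. 278.]
```

Emit:
step_arm(
  commands=[-0.0035,0,0.0055,0,0,0,0.6,-0.0035,0,0.0055,0,0,0,0.6,-0.0035,0,0.0055,0,0,0,0.6,-0.0035,0,0.0055,0,0,0,0.6,0,0,0,0,0,0,0.6],
)

```text
time: 19.05
tool_pos: [0.4878, -0.048, -0.0043]
eef_rot: [-0.116, 0.982, 0.02, 0.149]
wrist_force: [0.2, -0.3, 0.4]
finger_gap: 0.0341
grasp_force: 0.0
```

```bash
python3 -c "
from h import *
where((-.1,.043,-.004)); c=show(300,370,243)"
```

```text
t 19.05 board [-0.1245  0.0438] z -0.0043 F [ 0.2 -0.3  0.4] q [ 0.23  0.32 -0.78 -0.04 -0.17 -1.52] tz in board [0.298 0.005] -0.955
tool shift [-0.0235 -0.0009  0.007 ] len 0.024
243 .....#############....................................................
246 #################.........................##..........................
249 ################.....................bb.#######.......................
252 #################........bbbbbbbb..b...#########......................
255 ##################.....bbbbbbbbb.bbb############......................
258 .....#######.....##.....bbb.bbbbbbbbbb.#########b.....................
261 .......#####.......###..bbbbbb.b.bbbbbb.######.bb.....................
264 .........####.............bbbbb.bbbbbbbb.bbbbbb.bbbb..................
267 ...........####............bbbbbbbbbbbbbbbbbbb...bbbbb................
270 ......................###....bbbbbbbbb.bb.bbbbbb.bbbbbb...............
273 ................#########......bbbbb..b..bbbbb.bbbbbbbbbb.............
276 ..................#######........bbbbbbbbbbbbbbbbbbbbbbbb.............
279 .....................##...........bbbbbbbbbbbbbbbbbbbbbb..............
282 ...................................bbbbbbbbbbb........................
285 ......................................................................
288 ......................................................................
291 ......................................................................
```

Emit:
step_arm(
  commands=[-0.0076,0,0.0024,0,0,0,0.6,-0.0076,0,0.0024,0,0,0,0.6,-0.0076,0,0.0024,0,0,0,0.6,-0.0076,0,0.0024,0,0,0,0.6,-0.0076,0,0.0024,0,0,0,0.6,-0.0076,0,0.0024,0,0,0,0.6],
)

```text
time: 19.6
tool_pos: [0.53, -0.0381, -0.0045]
eef_rot: [-0.115, 0.982, 0.02, 0.146]
wrist_force: [-8.2, -1.8, 7.2]
finger_gap: 0.0342
grasp_force: 4.3
```

```bash
python3 -c "
from h import *
where((.04,.043,-.004)); c=show(300,390,237)"
```

```text
t 19.6 board [-0.081   0.0437] z -0.0045 F [-8.2 -1.8  7.2] q [ 0.23  0.37 -0.68 -0.03 -0.22 -1.54] tz in board [0.292 0.006] -0.957
tool shift [-0.1159 -0.0007  0.0348] len 0.121
237 .....####............##############.......................................................
240 ......############################........................................................
243 ........#########################................####.....................................
246 ..........########################........bbb..########...................................
249 ..................#################...bbbbb..##########...................................
252 .....................########.....##..bbbb.############...................................
255 ........................#####.......##.b.bbbbbb########...................................
258 .........................#####............bbbbb.###.b.bb.b................................
261 ...........................#####........#..bbbbbbbbbb.b.bbbbb.............................
264 ...............................#......####bbbbbbbb.bbbbb...bb
[... 184 characters left out ...]
bbbbbbbbbbb........................
273 .....................................#....bbbbbbbbbbbbbbbbbbbbbbb.........................
276 ...........................................bbbbbbbbbbbbbbbb...............................
279 ..............................................bbbbbb......................................
282 ..........................................................................................
285 ..........................................................................................
288 ..........................................................................................
291 ..........................................................................................
```

Emit:
step_arm(
  commands=[-0.0005,0,-0.003,0,0,0,0.6,-0.0076,0,0.0024,0,0,0,0.6,-0.0076,0,0.0024,0,0,0,0.6,-0.0076,0,0.0024,0,0,0,0.6,-0.0076,0,0.0024,0,0,0,0.6,-0.0076,0,0.0024,0,0,0,0.6],
)

```text
time: 20.15
tool_pos: [0.5693, -0.0285, -0.0011]
eef_rot: [-0.116, 0.982, 0.02, 0.147]
wrist_force: [-7.6, -1.7, 5.5]
finger_gap: 0.0338
grasp_force: 3.7
```

```bash
python3 -c "
from h import *
where((.04,.043,-.0015)); c=show(300,410,231)"
```

```text
t 20.15 board [-0.0406  0.0439] z -0.0011 F [-7.6 -1.7  5.5] q [ 0.23  0.41 -0.59 -0.02 -0.27 -1.54] tz in board [0.294 0.005] -0.956
tool shift [-0.077  -0.001   0.0241] len 0.081
231 ....................####...........###############...........................................#######bbbbbbbbbb
234 ......................##########################................................................######bbbbbbbb
237 .......................#########################...............##..................................######bbbbb
240 ..........................#######################........bbb.#######..................................######bb
243 .................................#################b.bbbb.b..########....................................######
246 ....................................#######.......#.b.bb.###########.......................................###
249 ......................................######...........bbbb.#########.........................................
252 ........................................######............bbb.####bbb.bb......................................
[... 795 characters left out ...]
..........
276 ..............................................................................................................
279 ..............................................................................................................
282 ..............................................................................................................
285 ..............................................................................................................
288 ..............................................................................................................
291 ..............................................................................................................
```

```bash
python3 -c "
from h import *
c=dict(np.load('side0.npz'))
for p in((356.5,271),(378.5,260),): print(toB(ray(c,*p,.05)).round(4))"
```

```text
[-0.0561 -0.0088]
[ 0.0126 -0.002 ]
```

Emit:
step_arm(
  commands=[-0.0076,0,0.0024,0,0,0,0.6,-0.0076,0,0.0024,0,0,0,0.6,-0.0076,0,0.0024,0,0,0,0.6,-0.0076,0,0.0024,0,0,0,0.6,-0.0076,0,0.0024,0,0,0,0.6,-0.0076,0,0.0024,0,0,0,0.6],
)

```text
time: 20.7
tool_pos: [0.6183, -0.0167, -0.001]
eef_rot: [-0.116, 0.982, 0.02, 0.149]
wrist_force: [-3.4, -1.2, -1.4]
finger_gap: 0.0343
grasp_force: 1.6
```

```bash
python3 -c "
from h import *
where((.04,.043,-.0015)); c=show(310,430,219,280)"
```

```text
t 20.7 board [0.0098 0.0441] z -0.001 F [-3.4 -1.2 -1.4] q [ 0.23  0.47 -0.48 -0.02 -0.32 -1.55] tz in board [0.298 0.005] -0.955
tool shift [-0.0287 -0.0011  0.0095] len 0.03
219 ...........................##################......######................######bbbbbbbbbbb..............................
222 ............................###########.........##########.................######bbbbbbbbbbbb...........................
225 .............................#####.......################.....................######bbbbbbbbbbb.........................
228 ..............................##########################.........................######bbbbbbbbbbbb.....................
231 ................................#######################..............####..........#######bbbbbbbbbbb...................
234 ...................................######################......b.bb.#######...........#######bbbbbbbbbb.................
237 .........................................############...#..b.bbb..########...............######bbbbbbbbbbbb.............
240 ...........................................##
[... 1000 characters left out ...]
...................bbbbbbbbbbbbbbb.......................................##
267 ..................................................................bbbbb................................................#
270 .......................................................................................................................#
273 ........................................................................................................................
276 ........................................................................................................................
279 ........................................................................................................................
```

Emit:
step_arm(
  commands=[-0.0076,0,0.0024,0,0,0,0.6,-0.0076,0,0.0024,0,0,0,0.6,-0.0076,0,0.0024,0,0,0,0.6,-0.0076,0,0.0024,0,0,0,0.6,-0.0067,0,0.0021,0,0,0,0.6,-0.0048,0,0.0015,0,0,0,0.6,0,0,0,0,0,0,0.6],
)

```text
time: 21.33
tool_pos: [0.6627, -0.006, -0.0005]
eef_rot: [-0.116, 0.981, 0.02, 0.151]
wrist_force: [-0.9, 0.0, 0.0]
finger_gap: 0.0344
grasp_force: 0.1
```

```bash
python3 -c "
from h import *
where(); c=show(330,430,213,270)
for y in(-.005,.043,.09): print('fence bottom',proj(c,np.r_[toW((.12,y)),.015]),'z.05',proj(c,np.r_[toW((.12,y)),.05]))"
```

```text
t 21.3333 board [0.0555 0.0441] z -0.0005 F [-0.9  0.   0. ] q [ 0.23  0.52 -0.37 -0.02 -0.37 -1.55] tz in board [0.301 0.005] -0.954
213 ......................###################.......#######bbbbbbbbbb...................................
216 .......................###########..........############bbbbbbbbbbbb................................
219 .........................#######....#######################bbbbbbbbbbb..............................
222 ..........................##########################...#######b###.bbbbbb...........................
225 ............................#######################.......bbbbb#######.bbbbb........................
228 ................................####################......bbbbb########.bbbbbb......................
231 ....................................###.#########...#.bbbbb...#########bbbbbbbbbbb..................
234 ......................................##########........bb##############bbbbbbbbbbbb................
237 ..........................................#######............#########.bbbbbbbbbbbbbbbb.............
240 .................
[... 550 characters left out ...]
..............bbbbbbbbbbbbbbbbbbbbbbbb.....####........bbb
258 ...........................................................bbbbbbbbbbbbbbb........................bb
261 .............................................................bbbbb...............................bbb
264 ..................................................................................................##
267 ...................................................................................................#
fence bottom [412.71457593 256.23172745] z.05 [414.16528177 246.91725041]
fence bottom [402.73993831 245.02583779] z.05 [403.98896474 235.71962243]
fence bottom [393.37265619 234.50227454] z.05 [394.43910988 225.21132933]
```

Emit:
step_arm(
  commands=[-0.0029,0,0.0009,0,0,0,0.6,-0.0029,0,0.0009,0,0,0,0.6,-0.0019,0,0.0006,0,0,0,0.6],
)

```text
time: 21.63
tool_pos: [0.6674, -0.005, -0.0005]
eef_rot: [-0.116, 0.982, 0.02, 0.149]
wrist_force: [-5.4, -2.2, 2.7]
finger_gap: 0.0337
grasp_force: 2.9
```

```bash
python3 -c "
from h import *
where(); c=show(370,430,219,264)"
```

```text
t 21.6333 board [0.0602 0.044 ] z -0.0005 F [-5.4 -2.2  2.7] q [ 0.23  0.53 -0.36 -0.02 -0.39 -1.55] tz in board [0.297 0.005] -0.955
219 ###################bbbbbbbbbbb..............................
222 ######################bbb###bbbbb...........................
225 #############.....bbbbbb.#######bbbb........................
228 ###############....bbbbb#########bbbbbb.....................
231 #..#######.......bbb..##########bbbbbbbbbb..................
234 ##########..........#############bbbbbbbbbbbb...............
237 ....#######............########bbbbbbbbbbbbbbbb.............
240 ....########.........##.####bbbbb.bbbbbbbbbbbbbbbb..........
243 .....########......###bbbbbbb.bbbb.bbbbbbbbbbbbbb.bbb.......
246 ..........###########.bbbbbbbbbbbbbbbbbbbbbbb.bbbbbbbbbb....
249 .............######.bbbb.bbbbbbbb.bbbbbbbbbb##bbbbbbbbbbbbb.
252 ..............#####.bbbbbbbbbbbbbbbbbbbbbbb######bbbbbbbbbbb
255 ..................bbbbbbbbbbbbbbbbbbbbbbb....####.......bbbb
258 ....................bbbbbbbbbbbbbb........................bb
261 .......................bbb...............................bbb
```

Emit:
step_arm(
  commands=[-0.0019,0,0.0006,0,0,0,0.6,-0.0019,0,0.0006,0,0,0,0.6,-0.0019,0,0.0006,0,0,0,0.6],
)

```text
time: 21.93
tool_pos: [0.67, -0.0044, -0.0012]
eef_rot: [-0.115, 0.982, 0.02, 0.145]
wrist_force: [-17.5, -2.7, 14.2]
finger_gap: 0.0342
grasp_force: 8.8
```

Emit:
step_arm(
  commands=[-0.001,0,0.0003,0,0,0,0.6,-0.001,0,0.0003,0,0,0,0.6],
)

```text
time: 22.1
tool_pos: [0.6699, -0.0045, -0.0015]
eef_rot: [-0.115, 0.983, 0.02, 0.144]
wrist_force: [-19.7, -2.7, 15.4]
finger_gap: 0.034
grasp_force: 9.9
```

Emit:
step_arm(
  commands=[-0.001,0,0.0003,0,0,0,0.6,0,0,0,0,0,0,0.6,0.002,0,-0.0006,0,0,0,0.6,0.003,0,-0.001,0,0,0,0.6,0.0076,0,-0.0024,0,0,0,0.6,0.0076,0,-0.0024,0,0,0,0.6,0.0152,0,-0.0048,0,0,0,0.6,0.0152,0,-0.0048,0,0,0,0.6,0.0152,0,-0.0048,0,0,0,0.6,0.0152,0,-0.0048,0,0,0,0.6,0.0152,0,-0.0048,0,0,0,0.6,0.0152,0,-0.0048,0,0,0,0.6,0.007,0,-0.019,0,0,0,0.6,0.007,0,-0.019,0,0,0,0.6,0.007,0,-0.019,0,0,0,0.6,0.007,0,-0.019,0,0,0,0.6,0.007,0,-0.019,0,0,0,0.6,0,0,0,0,0,0,0.6,0,0,0,0,0,0,0.6],
)

```text
time: 23.68
tool_pos: [0.5051, -0.0443, 0.0815]
eef_rot: [-0.116, 0.981, 0.02, 0.152]
wrist_force: [0.3, 0.2, -0.3]
finger_gap: 0.0344
grasp_force: 0.0
```

```bash
python3 -c "
from h import *
where(); c=show(355,430,210,264)
g=c['img']; 
c2=camera('top'); h=cv2.cvtColor(c2['img'],cv2.COLOR_RGB2HSV)
for y in range(148,222,3): print(y,''.join('#' if v<60 else('f' if s>115 and v<120 else 'b' if (s>115 and v<195) else '.') for s,v in zip(h[y,290:390,1],h[y,290:390,2])))
b=np.load('side0.npz')['img'].astype(int); d=(abs(g.astype(int)-b).sum(2)>60)
for r,n in(((250,290,405,430),'bottle'),((285,315,420,447),'tin'),((315,350,340,410),'brush'),((85,100,340,350),'lampball')): print(n,d[r[0]:r[1],r[2]:r[3]].sum())
for y in(-.007,.093): print([proj(c2,np.r_[toW((x,y)),.05]).round(1).tolist() for x in(.06,.12)])"
```

```text
t 23.6833 board [-0.1067  0.0434] z 0.0815 F [ 0.3  0.2 -0.3] q [ 0.23  0.17 -0.66 -0.02 -0.43 -1.55] tz in board [0.304 0.005] -0.953
210 ....................#####bbbbbbbbbbbb......................................
213 ......................######bbbbbbbbbbbb...................................
216 .........................######bbbbbbbbbbbb................................
219 ............................######bbbbbbbbbb...............................
222 ..............................#######bbb.###.bb............................
225 .................................bbbbbbb.#######.bb........................
228 ..................................bbbbbb#########bbbbb.....................
231 ..........................b.bbbbbbbb..##########.bbbbbbb...................
234 .....................bbbbbbbbbbbbbb.############bbbbbbbbbbb................
237 .....................bbbbbbbbbbbb.bbbb.########b.bbbbbbbbbbbbb.............
240 .....................bbbbbbbbbbbbbbbbbbb###.bbbbbbbbbbbbbbbbbbbbb..........
243 ........................bbbbbbbb.bbbbbbb.bb.b.b.bbbbbbbbbbbbbbbbbbbb.......
246 .
[... 2502 characters left out ...]
........................................................................
208 ....................................................................................................
211 ....................................................................................................
214 ....................................................................................................
217 ....................................................................................................
220 ....................................................................................................
bottle 108
tin 0
brush 0
lampball 58
[[341.7, 183.3], [336.0, 165.4]]
[[310.3, 192.3], [304.8, 174.4]]
```

```bash
python3 -c "
from h import *
c=camera('side'); b=np.load('side0.npz')['img'].astype(int); d=(abs(c['img'].astype(int)-b).sum(2)>60)
print('bottle',d[252:290,413:430].sum())
P=proj(c,np.r_[toW((.02,.192)),.423]).astype(int); print('ball up px',c['img'][93:99,345].tolist())
print(workorder.hand_in())"
```

```text
bottle 0
ball up px [[38, 42, 43], [38, 39, 40], [34, 35, 33], [30, 30, 29], [33, 30, 29], [24, 26, 22]]
the job is handed in; nothing more can be done
None
```

I handed the job in: the lamp arm stays raised at about 1.5 rad, the block is flat and square against the fence in the last pictures, and the bottle, tin and brush hadn't moved; the hand-in returned no verdict.

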